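Pack ornaments in their cups into a gift crate

TASK

Lift the lid off the gift crate and lay it on the bare patch of bench, then pack every terracotta ornament: first lower it gently, stem up, into a turned wooden cup out on the bench, then carry cup and ornament as one and set them down gently in a well of the crate, one cup to a well. Never put an empty cup into the crate (a spare cup stays outside), do not drop or knock an ornament or a filled cup, and leave the other things on the bench where they are. When all are packed, put the lid back on the crate, fully home.

Things in the scene. Friction and masses are not known exactly. Their poses are not given: they have to be found in the camera images.
- crate: fixed open plywood gift crate, outside 238 x 166 x 88 mm (x long, z up), walls and floor 8 mm. Origin: centre of underside. Two dividers (6 mm thick, 40 mm high) make 3 bays along x; floor rails along x, 10 mm high, inner faces at y = +-35 mm, leave a 70 x 70 mm well in each, and 43 mm beside a cup on its +y and -y sides for fingers. Starts under the lid
- well0 (a point): centre of the well nearest the crate's -x end, on the inner floor (8 mm above the bench)
- well1 (a point): the same of the middle well; wells are 76 mm apart
- well2 (a point): the same of the well nearest the crate's +x end
- lid: loose plywood lid, 252 x 180 mm (x long), plate 10 mm thick; below it a skirt 10 mm deep, 4 mm thick goes over the crate walls with 3 mm play; fits either way round. Origin: centre of the plate's underside, which rests on the crate rim (88 mm up); 10 mm up when the lid lies on the bench. Handle: upright bar on the middle, 90 mm along x, 20 mm thick, top 42 mm above origin. 0.26-0.46 kg
- rest (a point): middle of the bare patch of bench to the robot's right, room enough to lay the lid aside with its long side along world x
- cup0: turned light-wood cup, 64 mm outside diameter, 52 mm high, inside diameter 54 mm, floor 10 mm thick (so 42 mm deep). Loose, stands on the bench. Origin: centre of its underside, z up. 0.1 to 0.18 kg. All three are alike; all are always there, one may be left over
- cup1: turned light-wood cup, 64 mm outside diameter, 52 mm high, inside diameter 54 mm, floor 10 mm thick (so 42 mm deep). Loose, stands on the bench. Origin: centre of its underside, z up. 0.1 to 0.18 kg. All three are alike; all are always there, one may be left over
- cup2: turned light-wood cup, 64 mm outside diameter, 52 mm high, inside diameter 54 mm, floor 10 mm thick (so 42 mm deep). Loose, stands on the bench. Origin: centre of its underside, z up. 0.1 to 0.18 kg. All three are alike; all are always there, one may be left over
- bauble0: fragile round terracotta ornament: belly 50 mm across, 46 mm high, widest 16 to 26 mm up, rounded to a flat foot 28 mm across; to hold it, an upright dark wooden stem, 18 mm in diameter, from 46 to 66 mm up. Origin: centre of foot, z along the stem. 75-130 g. Seated, its foot is 10 mm and its stem top 76 mm above the cup's underside. All alike; two or three are there (None: absent)
- bauble1: fragile round terracotta ornament: belly 50 mm across, 46 mm high, widest 16 to 26 mm up, rounded to a flat foot 28 mm across; to hold it, an upright dark wooden stem, 18 mm in diameter, from 46 to 66 mm up. Origin: centre of foot, z along the stem. 75-130 g. Seated, its foot is 10 mm and its stem top 76 mm above the cup's underside. All alike; two or three are there (None: absent)
- bauble2: fragile round terracotta ornament: belly 50 mm across, 46 mm high, widest 16 to 26 mm up, rounded to a flat foot 28 mm across; to hold it, an upright dark wooden stem, 18 mm in diameter, from 46 to 66 mm up. Origin: centre of foot, z along the stem. 75-130 g. Seated, its foot is 10 mm and its stem top 76 mm above the cup's underside. All alike; two or three are there (None: absent)
- paint_jar: glass paint jar with dark cap, 52 mm diameter, 70 mm high, stands among the cups; bystander, to be left where it is. Origin: underside's centre
- trinket_box: little two-tone box, 60 x 50 x 42 mm, stands among the cups; bystander, to be left where it is. Origin: underside's centre
- varnish_jar: amber varnish jar, 60 mm diameter, 80 mm high, beyond the crate; bystander, to be left where it is. Origin: underside's centre
- brush: paint brush lying far to the right; bystander, to be left where it is. Origin: on its axis
- dish: terracotta dish, 110 mm across, 18 mm high, beyond the crate; bystander, to be left where it is. Origin: underside's centre
- small_box: two-tone box, 90 x 120 x 55 mm, back right; bystander, to be left where it is. Origin: underside's centre
There are look-alikes about, which are no part of the job. What is shaped like the bauble2 but green is not meant.

How it is judged:
By the outcome, as a careful person would: the job done as asked, in the order asked, and still so for the second after the job is handed in, with the robot touching nothing.
Of bauble0, bauble1, bauble2 only 2 to 3 are there at a start; the rules pass over those that are not, and their reading is None.
At some moment in a run one of cup0, cup1, cup2 may be knocked a few centimetres aside while the robot is not near it.
It also fails if it takes over 210 s, if anything falls off the work surface, if the arm or the gripper's body presses on something with over 40 N, if the wrist force passes 120 N, or if a joint passes its speed limit or range.

ROBOT

A 7-joint arm with a two-finger parallel gripper is mounted at the origin on the work surface. World frame = base frame: x ahead of the robot, y to its left, z up, the work surface at z = 0. Lengths are in m, angles in rad, forces in N, time in s.
With the tool pointing down it reaches from about 0.4 to 0.9 m from the base axis. Payload 5.5 kg.
Tool frame: the origin (TCP) lies midway between the tips of the shut fingers; the grasp point (between the pads) lies 19 mm behind it (manip.grip_depth is the distance from the TCP to the grasp point, in m); z points along the fingers, y is the line along which they close (so a half turn about z gives the same grasp; the last joint's range is limited). The gripper opens to 92 mm and grips with 3 to 60 N. Pads are 19 mm wide; open, the fingers measure 130 mm over their backs; the gripper's body (75 mm by 190 mm) begins 47 mm behind the grasp point.
Start: joints at [-0.95, 0.501, -0.427, 1.55, 0.221, 1.138, -0.21], TCP at [0.228, 0.609, 0.227] pointing down, gripper open.
Joint ranges: [-2.88, 2.88], [-0.31, 2.03], [-1.54, 1.56], [0.2, 2.42], [-1.41, 4.55], [0.19, 2.02], [-2.57, 2.57]. Speed limits (rad/s): [2.57, 2.57, 3.14, 3.14, 3.14, 3.14, 3.14].

INTERFACE

Orientations are given as a unit quaternion [x, y, z, w].
In Python, from bench import manip, effector, viewer gives the robot as it stands. Calls block until the motion is done:
- manip.move_pose(position, orientation): joint-space move of the TCP to a pose.
- manip.servo_line(position, ori=None, vel=0.15): straight line of the TCP; ori=None keeps the orientation; vel is the mean speed in m/s.
- manip.movej(angles): joint-space move.
- effector.open_jaws() and effector.close(f_grip=None): open the fingers fully, or close them until they stop; f_grip is the grip in N (None keeps the last).
- manip.sleep(seconds).
- manip.solve_ik(position, orientation): joint angles nearest the present ones, or None.
- viewer.get_image(name): name is "scene" or "top"; returns the picture (384x512x3 uint8, red, green, blue); there is no depth.
- viewer.get_calibration(name): a dict with "vfov" (degrees; the focal length in pixels is half the picture's height over the tangent of half this angle, whatever the lens; pixels are square), "cx", "cy" (the principal point, pixels), "dist_coeffs" ([k1, k2, p1, p2, k3] as OpenCV has them; the pictures are not rectified), "eye" and "attitude" of the camera in the world. Camera axes: x right, y down, z forward; pixel columns grow to the right and rows downward; lengths in m; the calibration is good to about 2 mm. A picture is of the moment at which its call begins. get_calibration takes no time and is no camera call.
A pose or a line that the arm cannot do raises manip.PlanningError and nothing moves.
- manip.hand_in(): hands the job in; it is judged then, once.
Readings, each from a call of its own:
- manip.current_clock(): time.
- manip.current_q(): joint angles.
- manip.current_joint_velocities(): joint speeds.
- manip.current_tau(): joint torques, N m.
- manip.current_tool_pos(): TCP position.
- manip.current_tcp_rot(): TCP orientation.
- manip.current_force(): force on the tool from outside, world axes, zero at the start.
- manip.current_wrist_torque(): the same for the moment, N m.
- manip.current_finger_gap(): finger opening in m.
- manip.current_gripper_force(): force on a finger pad.
Only numpy, scipy, OpenCV 4.12 (cv2) and the standard library are available. Lean on these libraries where they do the work, as an engineer would, in place of code of your own. Each camera call takes 0.05 s, during which the arm holds its last target. There are 200 camera calls.

## Working session

There is one attempt and no reset: what is moved stays moved. The work goes in short steps, each a Python script; the robot and the scene stay as the last script left them, time stands still between calls to the robot, and variables do not carry over. Pictures are saved under pics/ and viewed, at most 14 in all, crops included, and the job is handed in when it is done.

```bash
ls; mkdir -p pics; python3 - <<'E'
from bench import manip, effector, viewer
import cv2,numpy as np
for n in("top","scene"):
    im=viewer.get_image(n); cv2.imwrite(f"pics/{n}0.png",im[:,:,::-1]); print(n,viewer.get_calibration(n))
print(manip.current_clock(),manip.current_tcp_rot(),manip.grip_depth)
E
```

```text
pics
top {'vfov': 53.20731988528776, 'cx': 257.51479567328664, 'cy': 194.3121496496988, 'dist_coeffs': array([-0.05988227,  0.        ,  0.        ,  0.        ,  0.        ]), 'eye': array([3.44276031e-01, 2.49114266e-04, 1.42129215e+00]), 'attitude': array([-0.69635349,  0.71240825, -0.05552828,  0.06695455])}
scene {'vfov': 49.80681062956666, 'cx': 252.39775236726618, 'cy': 190.72782471561345, 'dist_coeffs': array([0.04328261, 0.        , 0.        , 0.        , 0.        ]), 'eye': array([ 1.12494326, -0.09691015,  1.09211398]), 'attitude': array([ 0.73520733,  0.6287332 , -0.16285256, -0.19402009])}
0.1 [ 1.77916954e-01  9.84045139e-01 -8.31753081e-04 -1.72926299e-04] 0.0188
```

View pics/top0.png

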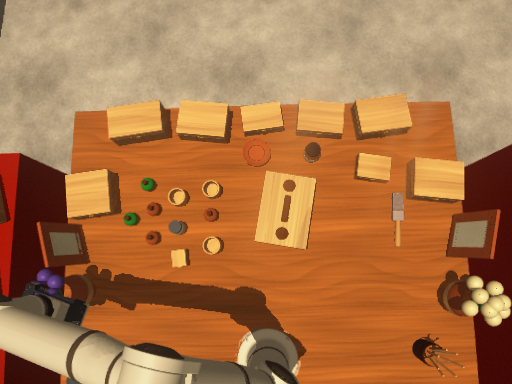

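View pics/scene0.png

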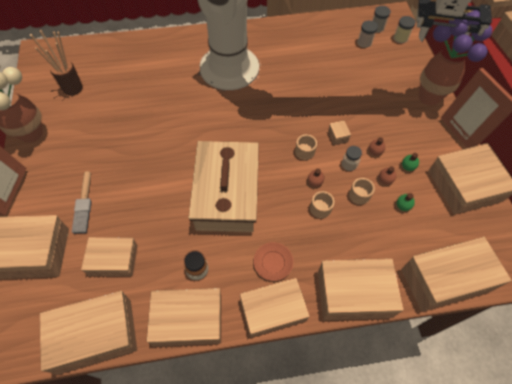

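The top view shows terracotta candidates at (154,209), (152,238) and (211,214). The look-alikes are green, at (148,184) and (131,219); the dish at (256,152) is also terracotta but flat. Cups are at (178,197), (212,189) and (213,245), the jar at (177,228), the trinket box at (179,258) and the lid at (286,210). The bare patch is around (345,240). The scene view agrees. Next I'll check a close crop and take measurements.

```bash
cat > h.py <<'E'
from bench import manip, effector, viewer
import cv2,numpy as np
from scipy.spatial.transform import Rotation as R
CAL={n:viewer.get_calibration(n) for n in("top","scene")}
def KD(n):
    c=CAL[n]; f=192/np.tan(np.radians(c["vfov"]/2))
    return np.array([[f,0,c["cx"]],[0,f,c["cy"]],[0,0,1]]),c["dist_coeffs"]
def cast(n,px,z):
    K,D=KD(n); u=cv2.undistortPoints(np.array(px,float).reshape(-1,1,2),K,D).reshape(-1,2)
    d=R.from_quat(CAL[n]["attitude"]).apply(np.c_[u,np.ones(len(u))]); e=CAL[n]["eye"]
    return (e+d*((z-e[2])/d[:,2])[:,None])[:,:2]
def proj(n,P):
    K,D=KD(n); r=R.from_quat(CAL[n]["attitude"]).inv()
    return cv2.projectPoints(r.apply(np.atleast_2d(P)-CAL[n]["eye"]),np.zeros(3),np.zeros(3),K,D)[0].reshape(-1,2)
def quat(a):   # tool down, closing line at world angle a
    y=np.array([np.cos(a),np.sin(a),0]); z=np.array([0,0,-1.]); return R.from_matrix(np.c_[np.cross(y,z),y,z]).as_quat()
E
python3 - <<'E'
from h import *
im=cv2.imread("pics/top0.png")
c=im[165:280,115:325]; hsv=cv2.cvtColor(im,cv2.COLOR_BGR2HSV)
cv2.imwrite("pics/crop0.png",cv2.resize(c,None,fx=3.8,fy=3.8,interpolation=cv2.INTER_CUBIC)[:600,:800])
for n,p in dict(b0=(154,209),b1=(152,238),b2=(211,214),cup=(178,191),cupin=(178,197),bench=(240,220),green=(148,184),lid=(270,200),stem=(210,213),handle=(286,208)).items(): print(n,hsv[p[1],p[0]])
for n,p,z in [("b0",(154,209),.03),("b1",(152,238),.03),("b2",(211,214),.03),("c0",(178,197),.052),("c1",(212,189),.052),("c2",(213,245),.052),("jar",(177,228),.07),("tbox",(179,258),.042),("lid",(286,210),.1),("patch",(345,240),0),("brush",(398,205),0),("sbox",(374,167),.055),("g0",(148,184),.03),("g1",(131,219),.03)]: print(n,cast("top",p,z).round(3))
E
```

```text
b0 [ 10 207 138]
b1 [  9 199  73]
b2 [ 11 203  64]
cup [ 16 171 206]
cupin [ 19 154 246]
bench [ 12 203 193]
green [ 52 186  96]
lid [ 18 154 235]
stem [ 10 200 111]
handle [ 11 186 145]
b0 [[0.543 0.404]]
b1 [[0.436 0.409]]
b2 [[0.519 0.192]]
c0 [[0.582 0.31 ]]
c1 [[0.608 0.185]]
c2 [[0.405 0.182]]
jar [[0.467 0.308]]
tbox [[0.362 0.306]]
lid [[ 0.518 -0.078]]
patch [[ 0.415 -0.298]]
brush [[ 0.54  -0.506]]
sbox [[ 0.675 -0.409]]
g0 [[0.637 0.429]]
g1 [[0.507 0.489]]
```

View pics/crop0.png

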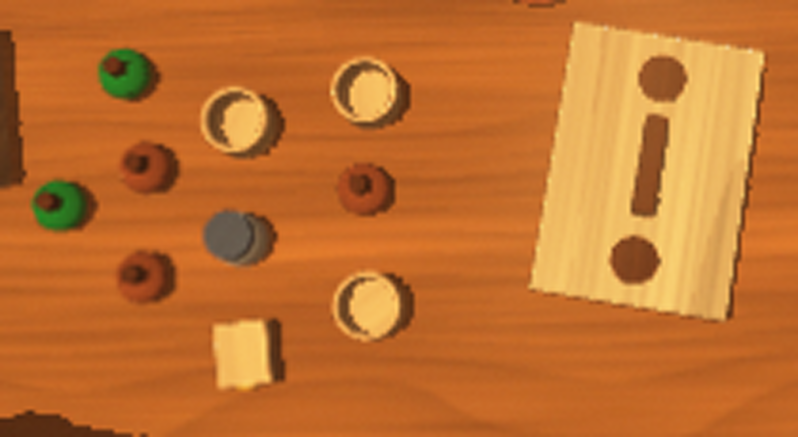

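The crop shows three terracotta ornaments with dark stems, two green look-alikes, three cups and a slightly yawed lid. Next I'll measure them precisely in both views.

```bash
cat >> h.py <<'E'
from scipy.optimize import least_squares
def up(im,f=4): return cv2.resize(im,None,fx=f,fy=f,interpolation=cv2.INTER_CUBIC)
def unup(p,f=4): return (np.asarray(p,float)+.5)/f-.5
def wood(im):
    h=cv2.cvtColor(up(im),cv2.COLOR_RGB2HSV); return cv2.inRange(h,(14,0,90),(30,186,255))
def blob(mask,px):
    n,l,s,c=cv2.connectedComponentsWithStats(mask); best=min((i for i in range(1,n) if s[i,4]>200),key=lambda i:np.hypot(*(unup(c[i])-px)))
    return max(cv2.findContours((l==best).astype(np.uint8),cv2.RETR_EXTERNAL,cv2.CHAIN_APPROX_NONE)[0],key=len).reshape(-1,2)
def fitfar(n,pts,z,r):
    """circle of known radius r at height z through the silhouette's half away from the camera"""
    P=cast(n,unup(pts),z); c=P.mean(0); d=c-CAL[n]["eye"][:2]; d/=np.linalg.norm(d)
    for _ in range(5):
        Q=P[(P-c)@d>0.002]; s=least_squares(lambda v:np.hypot(*(Q-v[:2]).T)-v[2],[*c,r],loss="soft_l1",f_scale=.001,bounds=([-2,-2,r-.001],[2,2,r+.001])); c=s.x[:2]
    return c,s.x[2],np.abs(s.fun).mean()
def cups(guess,ims=None):
    out=[]
    ims=ims or {n:viewer.get_image(n) for n in CAL}
    for g in guess:
        e=[]
        for n in CAL:
            px=proj(n,[*g,.045])[0]; e.append(fitfar(n,blob(wood(ims[n]),px),.052,.032))
        out.append(e)
    return out
def lid(ims,g,zt):
    out=[]
    for n in CAL:
        b=blob(wood(ims[n]),proj(n,[*g,zt])[0]); w=cast(n,unup(b),zt)
        (c,s,a)=cv2.minAreaRect((w*1000).astype(np.float32)); out.append((np.array(c)/1000,s,a))
    return out
E
python3 - <<'E'
from h import *
ims={n:cv2.imread(f"pics/{n}0.png")[:,:,::-1].copy() for n in CAL}
for e in cups([(.582,.31),(.608,.185),(.405,.182)],ims): print([ (a.round(4),round(r,4),round(f,4)) for a,r,f in e])
print(lid(ims,(.518,-.078),.098))
for n in CAL:
    for g in [(.543,.404),(.519,.192)]:
        u,v=proj(n,[*g,.05])[0].round().astype(int); print(n,u,v)
        p=ims[n][v-9:v+10,u-9:u+10]; print(p[:,:,0]); 
    hsv=cv2.cvtColor(p.copy(),cv2.COLOR_RGB2HSV); print(p[:,:,2])
E
```

```text
[(array([0.5858, 0.3177]), np.float64(0.0319), np.float64(0.0003)), (array([0.5868, 0.3156]), np.float64(0.031), np.float64(0.0009))]
[(array([0.6117, 0.1917]), np.float64(0.0318), np.float64(0.0004)), (array([0.6138, 0.1909]), np.float64(0.031), np.float64(0.0009))]
[(array([0.4054, 0.1891]), np.float64(0.0321), np.float64(0.0003)), (array([0.4071, 0.1894]), np.float64(0.031), np.float64(0.0009))]
[(array([ 0.52264893, -0.07621522]), (182.97964477539062, 255.73333740234375), 79.17706298828125), (array([ 0.52303363, -0.07490324]), (182.3989715576172, 257.41827392578125), 79.46952056884766)]
top 152 208
[[194 194 193 195 194 193 194 193 192 192 193 192 193 193 193 192 192 193
  193]
 [198 196 196 197 198 198 197 197 198 199 199 199 199 199 200 199 198 198
  200]
 [198 198 198 199 199 199 199 200 196 191 192 193 197 199 199 200 199 198
  197]
 [203 202 203 204 204 204 202 198 182 155 156 165 178 186 186 196 201 201
  201]
 [206 205 205 205 206 202 190 167 154 150 149 145 127 103  93 160 190 199
  206]
 [203 202 202 203 198 177 160 157 158 156 152 149 144 122  95  94  97 159
  197]
 [19
[... 7291 characters left out ...]
57 52 42 34 36 40 41 40 48 60 67 72 73]
 [75 75 72 66 59 57 54 46 34 27 27 32 32 38 48 58 63 67 70]
 [75 71 64 60 55 56 53 44 35 28 26 26 30 39 51 59 61 65 67]
 [71 67 58 55 53 57 55 46 39 31 28 28 34 46 57 62 62 62 64]
 [68 63 53 52 54 57 56 54 51 45 41 41 47 56 60 62 60 61 61]
 [64 57 48 51 55 56 57 57 59 55 55 54 58 61 62 62 60 60 62]
 [61 49 46 48 53 55 56 58 59 59 60 61 61 62 60 61 60 59 60]
 [54 43 40 46 51 55 56 58 58 59 60 61 61 60 60 59 58 58 62]
 [50 39 39 43 47 52 54 56 58 59 59 58 59 61 60 58 55 57 63]
 [49 39 38 39 43 47 51 54 57 57 57 58 59 58 57 54 52 56 63]
 [48 38 37 38 40 44 47 50 51 53 54 54 54 54 52 50 51 57 65]
 [48 39 35 38 39 41 43 44 46 48 50 49 49 48 47 48 55 62 66]]
```

```bash
cat >> h.py <<'E'
def stems(guess,ims):
    out=[]
    for g in guess:
        e=[]
        for n,t in(("top",133),("scene",128)):
            px=proj(n,[*g,.062])[0]; m=(up(ims[n])[:,:,0]<t).astype(np.uint8)
            k=np.zeros_like(m); cv2.circle(k,tuple(int(v) for v in px*4+1.5),int(4*(7 if n=="top" else 8)),1,-1)
            e.append(fitfar(n,blob(m*k,px),.066,.009))
        out.append(e)
    return out
def best(p,a):
    q0=manip.current_q(); o=[(np.abs(np.array(q)-q0).max(),b) for b in(a,a+np.pi,a-np.pi) for q in[manip.solve_ik(p,quat(b))] if q is not None]
    return min(o)[1]
def over(xy,z,a):
    p=[*xy,z]; manip.move_pose(p,quat(best(p,a)))
def st(s=""): print(s,"t%.1f"%manip.current_clock(),np.round(manip.current_tool_pos(),4),"F",np.round(manip.current_force(),1),"gap %.4f"%manip.current_finger_gap(),"grip %.1f"%manip.current_gripper_force())
def line(xy,z,vel=.15): manip.servo_line([*xy,z],vel=vel)
E
python3 - <<'E'
from h import *
ims={n:cv2.imread(f"pics/{n}0.png")[:,:,::-1].copy() for n in CAL}
for e in stems([(.543,.404),(.436,.409),(.519,.192)],ims): print([(a.round(4),round(r,4),round(f,4)) for a,r,f in e])
L=np.array([.5228,-.0756]); a=np.radians(79.3); Q=np.array([.45,-.34])
p=manip.current_tool_pos(); manip.servo_line([p[0],p[1],.32],vel=.25)
over(L,.20,a); st("above"); line(L,.104); st(); effector.close(40); st("grip")
line(L,.112,.04); st("lift8"); line(L,.24,.2); st("up")
over(Q,.12,np.pi/2); st(); line(Q,.030); line(Q,.0262,.02); st("down")
E
```

```text
[(array([0.5447, 0.4098]), np.float64(0.008), np.float64(0.0003)), (array([0.5445, 0.4104]), np.float64(0.008), np.float64(0.0004))]
[(array([0.438 , 0.4102]), np.float64(0.0082), np.float64(0.0003)), (array([0.4373, 0.4107]), np.float64(0.008), np.float64(0.0003))]
[(array([0.5196, 0.1952]), np.float64(0.008), np.float64(0.0007)), (array([0.5196, 0.1961]), np.float64(0.008), np.float64(0.0003))]
above t3.3 [ 0.5232 -0.0744  0.2   ] F [0.4 0.1 1.3] gap 0.0921 grip 0.0
 t4.1 [ 0.5234 -0.0757  0.1045] F [-0.3 -0.6  0.4] gap 0.0917 grip 0.0
grip t5.2 [ 0.5228 -0.0756  0.104 ] F [-0.  -0.5 -0.5] gap 0.0197 grip 40.0
lift8 t5.5 [ 0.5228 -0.0756  0.1121] F [ 0.1 -0.4 -5.6] gap 0.0198 grip 40.0
up t6.3 [ 0.5217 -0.0754  0.2388] F [-0.  -0.1 -5.6] gap 0.0199 grip 40.0
 t7.5 [ 0.451  -0.3385  0.1197] F [-0.2 -0.5 -4.8] gap 0.0194 grip 40.0
down t8.6 [ 0.4502 -0.3401  0.0266] F [-0.2 -0.2 -4.3] gap 0.0199 grip 40.0
```

```bash
cat >> h.py <<'E'
def settle(xy,z0,zmin,thr,step=.0005):
    """lower slowly until the outside force has risen by thr"""
    manip.sleep(.3); f0=np.mean([manip.current_force()[2] for _ in range(3)]); z=z0
    while z>zmin:
        z-=step; manip.servo_line([*xy,z],vel=.02); manip.sleep(.05)
        if manip.current_force()[2]-f0>thr: break
    st("settle f0=%.1f z=%.4f"%(f0,z)); return z
E
python3 - <<'E'
from h import *
Q=np.array([.45,-.34])
z=settle(Q,.0262,.022,3); effector.open_jaws(); line(Q,.15,.2); st()
p=[.30,-.35,.35]; over(p[:2],p[2],np.pi/2)
ims={n:viewer.get_image(n) for n in CAL}
for n in CAL: cv2.imwrite(f"pics/{n}1.png",ims[n][:,:,::-1])
E
```

```text
settle f0=-5.2 z=0.0257 t9.2 [ 0.4501 -0.3401  0.026 ] F [-1.1  1.4  1. ] gap 0.0195 grip 40.0
 t11.2 [ 0.4495 -0.3393  0.1492] F [ 0.1 -0.7 -0.2] gap 0.0917 grip 0.0
```

View pics/top1.png

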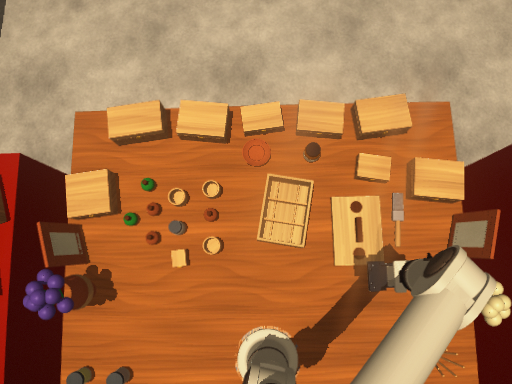

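View pics/scene1.png

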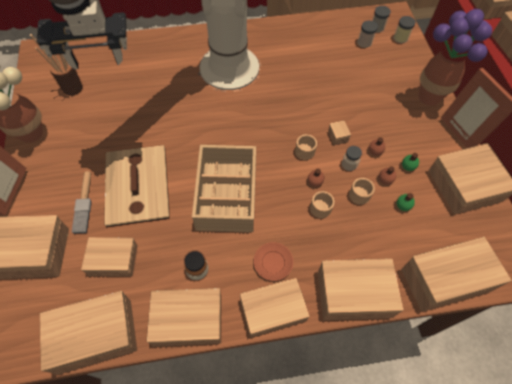

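The lid lies flat on the bare patch at (357,230) in the top view. The crate stands open with three wells at (286,210), and nothing else has moved. Next I'll measure the crate and pick yaws that clear the neighbours.

```bash
cat >> h.py <<'E'
def clear_yaws(c,obst):
    """clearance of the open fingers for each closing angle; obst: (x,y,radius)"""
    o=[]
    for a in np.radians(np.arange(0,180,10)):
        u=np.array([np.cos(a),np.sin(a)]); pts=[c+s*t*u+w*np.array([-u[1],u[0]]) for s in(1,-1) for t in np.linspace(.038,.066,5) for w in(-.011,0,.011)]
        o.append((round(min(np.hypot(*(p-np.array(q[:2])))-q[2] for p in pts for q in obst),3),round(np.degrees(a))))
    return sorted(o)[::-1][:5]
E
python3 - <<'E'
from h import *
ims={n:cv2.imread(f"pics/{n}1.png")[:,:,::-1].copy() for n in CAL}
print("crate",lid(ims,(.523,-.0756),.088)); print("lid",lid(ims,(.45,-.34),.02))
for e in cups([(.586,.317),(.613,.191),(.406,.189)],ims): print([(a.round(4),round(f,4)) for a,r,f in e])
C=[(.5863,.3167),(.6127,.1913),(.4062,.1892)];B=[(.5446,.4101),(.4377,.4105),(.5196,.1957)];G=[(.64,.433),(.51,.493)]
J=[(.467,.308,.03),(.362,.306,.04)]
for i,b in enumerate(B): print("b",i,clear_yaws(np.array(b),[(*c,.032) for c in C]+J+[(*g,.012) for g in B[:i]+B[i+1:]+G]))
for i,b in enumerate(C): print("c",i,clear_yaws(np.array(b),[(*c,.032) for c in C[:i]+C[i+1:]]+J+[(*g,.026) for g in B[:2]+G]))
E
```

```text
crate [(array([ 0.52167462, -0.07601902]), (170.10987854003906, 244.58474731445312), 79.31752014160156), (array([ 0.53909406, -0.07811465]), (167.7911834716797, 278.0246887207031), 79.31481170654297)]
lid [(array([ 0.45003607, -0.3406073 ]), (184.5623016357422, 256.264892578125), 89.93656921386719), (array([ 0.45013513, -0.3385433 ]), (260.21783447265625, 183.96453857421875), 0.28517788648605347)]
[(array([0.5857, 0.3176]), np.float64(0.0003)), (array([0.5865, 0.3156]), np.float64(0.0009))]
[(array([0.6116, 0.1915]), np.float64(0.0004)), (array([0.614 , 0.1907]), np.float64(0.0008))]
[(array([0.4054, 0.1894]), np.float64(0.0003)), (array([0.4075, 0.1894]), np.float64(0.0009))]
b 0 [(np.float64(0.032), 50), (np.float64(0.031), 160), (np.float64(0.031), 60), (np.float64(0.029), 70), (np.float64(0.027), 40)]
b 1 [(np.float64(0.034), 150), (np.float64(0.031), 160), (np.float64(0.031), 20), (np.float64(0.029), 0), (np.float64(0.028), 170)]
b 2 [(np.float64(0.04), 80), (np.float64(0.04), 60), (np.float64(0.039), 70), (np.float64(0.032), 90), (np.float64(0.031), 50)]
c 0 [(np.float64(0.037), 40), (np.float64(0.036), 60), (np.float64(0.036), 50), (np.float64(0.035), 70), (np.float64(0.029), 30)]
c 1 [(np.float64(0.09), 10), (np.float64(0.086), 20), (np.float64(0.083), 0), (np.float64(0.079), 30), (np.float64(0.076), 170)]
c 2 [(np.float64(0.067), 10), (np.float64(0.066), 0), (np.float64(0.056), 170), (np.float64(0.056), 20), (np.float64(0.047), 30)]
```

```bash
python3 - <<'E'
from h import *
ims={n:cv2.imread(f"pics/{n}1.png")[:,:,::-1].copy() for n in CAL}
a=np.radians(-10.7); u=np.array([np.cos(a),np.sin(a)]); v=np.array([-u[1],u[0]]); c=np.array([.5228,-.0758])
for n in CAL:
    w=cast(n,unup(blob(wood(ims[n]),proj(n,[*c,.088])[0])),.088)-c; U,V=w@u,w@v
    mid=np.abs(V)<.06; midu=np.abs(U)<.09; k=15
    print(n,"u edges",[round(np.median(U[mid&(U*s>.1)])*1e3,1) for s in(-1,1)],"v edges",[round(np.median(V[midu&(V*s>.06)])*1e3,1) for s in(-1,1)])
E
python3 - <<'E'
from h import *
hov=(.42,-.2)
b=np.array([.5196,.1957]); 
over(b,.15,np.radians(75)); line(b,.052); line(b,.0485,.03); st("at stem"); effector.close(20); st("grip")
line(b,.06,.05); st("lift"); line(b,.2,.15); over(hov,.25,np.radians(75)); st()
ims={n:viewer.get_image(n) for n in CAL}
for n in CAL: cv2.imwrite(f"pics/{n}2.png",ims[n][:,:,::-1])
for e in cups([(.586,.317),(.613,.191),(.406,.189)],ims): print([(a.round(4),round(f,4)) for a,r,f in e])
E
```

```text
top u edges [np.float64(-122.0), np.float64(120.1)] v edges [np.float64(-84.2), np.float64(83.3)]
scene u edges [np.float64(-121.6), np.float64(154.3)] v edges [np.float64(-82.2), np.float64(84.0)]
at stem t15.5 [0.52   0.1958 0.0491] F [ 0.  -0.3 -0.9] gap 0.0919 grip 0.0
grip t16.7 [0.5196 0.1957 0.0485] F [0.  0.3 0.1] gap 0.0172 grip 20.0
lift t17.1 [0.52   0.1958 0.0606] F [-0.2  0.5 -1. ] gap 0.0172 grip 20.0
 t19.7 [ 0.4207 -0.1988  0.2498] F [-0.1  0.2 -1.2] gap 0.0171 grip 20.0
[(array([0.5857, 0.3175]), np.float64(0.0003)), (array([0.5866, 0.315 ]), np.float64(0.001))]
[(array([0.6116, 0.1917]), np.float64(0.0005)), (array([0.6133, 0.1909]), np.float64(0.0009))]
[(array([0.4054, 0.1895]), np.float64(0.0003)), (array([0.4076, 0.1893]), np.float64(0.0007))]
```

```bash
cat >> h.py <<'E'
CR=np.array([.5221,-.0757]); CA=np.radians(-10.7); CU=np.array([np.cos(CA),np.sin(CA)])
def seat(xy,zhold,a):
    """lower the held ornament (TCP height zhold when it stood on the bench) into the cup at xy and let go"""
    over(xy,.18,a); manip.sleep(.2); line(xy,zhold+.056,.1); manip.sleep(.3); st("above rim"); f0=np.mean([manip.current_force() for _ in range(3)],0)
    z=zhold+.056
    while z>zhold+.0095:
        z-=.001; manip.servo_line([*xy,z],vel=.03); d=manip.current_force()-f0
        if np.linalg.norm(d)>1.5: print("  z-rel %.4f"%(z-zhold),d.round(1))
        if d[2]>2.5: break
    st("seated? rel %.4f"%(z-zhold)); return z
E
python3 - <<'E'
from h import *
seat(np.array([.4065,.1894]),.0485,np.radians(90))
E
```

```text
above rim t22.6 [0.4069 0.1895 0.105 ] F [ 1.2  0.  -1.1] gap 0.0174 grip 20.0
  z-rel 0.0490 [-1.6 -0.1 -0.3]
  z-rel 0.0470 [-1.1 -1.  -0.2]
  z-rel 0.0460 [-1.5  0.  -0.5]
  z-rel 0.0430 [-1.4  0.1  1. ]
  z-rel 0.0410 [-1.5  0.3 -0.9]
  z-rel 0.0340 [-2.8 -0.  -0.6]
  z-rel 0.0310 [-1.8  0.1 -0.6]
  z-rel 0.0300 [-1.5  0.   0. ]
  z-rel 0.0280 [-1.8 -0.6 -0.7]
  z-rel 0.0270 [-1.8  0.8 -0.7]
  z-rel 0.0250 [-1.3 -1.   0.1]
  z-rel 0.0240 [-1.2 -1.  -0.2]
  z-rel 0.0220 [-1.5  0.3 -0.6]
  z-rel 0.0150 [-1.7  0.6  0. ]
  z-rel 0.0140 [-1.7 -0.1  0. ]
  z-rel 0.0120 [-1.7  0.9  0.5]
  z-rel 0.0090 [-4.3 -0.6  9.2]
seated? rel 0.0090 t34.4 [0.4069 0.1897 0.0583] F [-3.1 -0.6  8. ] gap 0.0173 grip 20.0
```

```bash
cat >> h.py <<'E'
HOV=(.42,-.2)
def look(k,guess):
    ims={n:viewer.get_image(n) for n in CAL}
    for n in CAL: cv2.imwrite(f"pics/{n}{k}.png",ims[n][:,:,::-1])
    for e in cups(guess,ims): print([(a.round(4),round(f,4)) for a,r,f in e], np.mean([x[0] for x in e],0).round(4))
    return ims
E
python3 - <<'E'
from h import *
p=manip.current_tool_pos(); c=p[:2]
line(c,.0585,.02); st("backoff"); effector.open_jaws(); line(c,.16,.12); st("open")
over(HOV,.25,np.radians(90)); ims=look(3,[(.586,.317),(.613,.191),(.407,.189)])
for e in stems([(.5446,.4101),(.4377,.4105)],ims): print([(a.round(4)) for a,r,f in e])
c=cv2.resize(ims["top"][165:280,115:235],None,fx=4,fy=4,interpolation=2); d=cv2.resize(ims["scene"][120:230,280:400],None,fx=3,fy=4,interpolation=2)
cv2.imwrite("pics/crop3.png",np.hstack([c[:440],d[:440]])[:,:800,::-1])
E
```

```text
backoff t34.6 [0.407  0.1897 0.0585] F [ 0.3 -0.7 -1.5] gap 0.0174 grip 20.0
open t36.9 [0.4064 0.1894 0.1594] F [ 0.1  0.4 -0.2] gap 0.0917 grip 0.0
[(array([0.6211, 0.2969]), np.float64(0.0004)), (array([0.6229, 0.2949]), np.float64(0.0011))] [0.622  0.2959]
[(array([0.6116, 0.1917]), np.float64(0.0004)), (array([0.6134, 0.1912]), np.float64(0.0008))] [0.6125 0.1914]
[(array([0.4054, 0.1894]), np.float64(0.0003)), (array([0.4097, 0.1891]), np.float64(0.0025))] [0.4076 0.1893]
[array([0.5451, 0.4095]), array([0.5448, 0.4102])]
[array([0.4383, 0.4099]), array([0.4375, 0.4105])]
```

View pics/crop3.png

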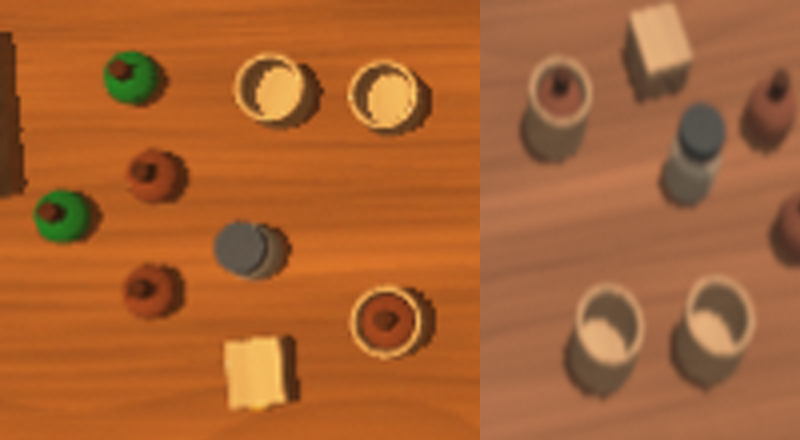

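Cup0 was knocked to about (.622,.296); the bauble sits stem-up in cup2, at crop (387,320). I'll carry cup2 into well0.

```bash
cat >> h.py <<'E'
def carry(c,a,k):
    over(c,.16,a); manip.sleep(.2); line(c,.04,.1); line(c,.0232,.04); manip.sleep(.2); st("at cup"); effector.close(25); st("grip")
    line(c,.035,.05); st("lift"); line(c,.2,.15)
    w=CR+(k-1)*.076*CU; over(w,.2,CA+np.pi/2); manip.sleep(.3); line(w,.06,.1); line(w,.036,.04); st("low")
    z=settle(w,.036,.029,1.8); return w,z
def release(w,z):
    effector.open_jaws(); st("open"); line(w,z+.01,.04); line(w,.2,.15); over(HOV,.25,np.pi/2)
E
python3 - <<'E'
from h import *
w,z=carry(np.array([.4065,.1894]),np.radians(90),0)
E
```

```text
at cup t42.3 [0.4067 0.1895 0.0233] F [-0.6  0.  -0. ] gap 0.0919 grip 0.0
grip t42.8 [0.4066 0.1896 0.0233] F [0.  0.2 0.5] gap 0.0647 grip 25.0
lift t43.2 [0.4068 0.1894 0.0354] F [-0.1  0.8 -1.6] gap 0.0646 grip 25.0
low t48.1 [ 0.4474 -0.0615  0.0359] F [ 0.5  0.5 -2.5] gap 0.0645 grip 25.0
settle f0=-2.9 z=0.0310 t51.4 [ 0.4475 -0.0616  0.0313] F [-2.1 -0.1  3.3] gap 0.0649 grip 25.0
```

```bash
sed -i 's/        z-=.001; manip.servo_line/        z-=.002 if z>zhold+.014 else .0007; manip.servo_line/' h.py
cat >> h.py <<'E'
def pick(b,a):
    over(b,.15,a); manip.sleep(.2); line(b,.054); line(b,.0485,.03); effector.close(20); st("grip")
    assert .014<manip.current_finger_gap()<.02
    line(b,.06,.05); st("lift"); line(b,.2,.15); over(HOV,.25,a); manip.sleep(.2)
E
python3 - <<'E'
from h import *
release(CR-.076*CU,.031); st()
pick(np.array([.4378,.4103]),np.radians(150))
ims=look(4,[(.622,.296),(.6125,.1914)])
print(stems([(.5446,.4101)],ims)[0])
E
```

```text
open t52.0 [ 0.4474 -0.0616  0.031 ] F [-0.6 -0.2 -0.2] gap 0.0919 grip 0.0
 t54.3 [ 0.4195 -0.1998  0.2492] F [0.8 0.9 0.5] gap 0.0918 grip 0.0
grip t59.0 [0.4377 0.4103 0.0484] F [-0.7 -0.4 -1.2] gap 0.0173 grip 20.0
lift t59.4 [0.4381 0.4105 0.0606] F [-0.1  0.1 -1.7] gap 0.0170 grip 20.0
[(array([0.621 , 0.2969]), np.float64(0.0004)), (array([0.6225, 0.2951]), np.float64(0.0006))] [0.6218 0.296 ]
[(array([0.6115, 0.1916]), np.float64(0.0004)), (array([0.613 , 0.1909]), np.float64(0.0007))] [0.6122 0.1913]
[(array([0.54496311, 0.409922  ]), np.float64(0.008326345682086088), np.float64(0.0002839686364281551)), (array([0.54480298, 0.41024485]), np.float64(0.008000000000000054), np.float64(0.00039743261323536876))]
```

```bash
python3 - <<'E'
import cv2,numpy as np
t=cv2.imread("pics/top4.png")[160:280,110:330]; s=cv2.imread("pics/scene4.png")[110:260,60:430]
cv2.imwrite("pics/crop4.png",np.vstack([cv2.resize(t,(660,360)),cv2.resize(s,(660,238))]))
E
```

```text
(no output)
```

View pics/crop4.png

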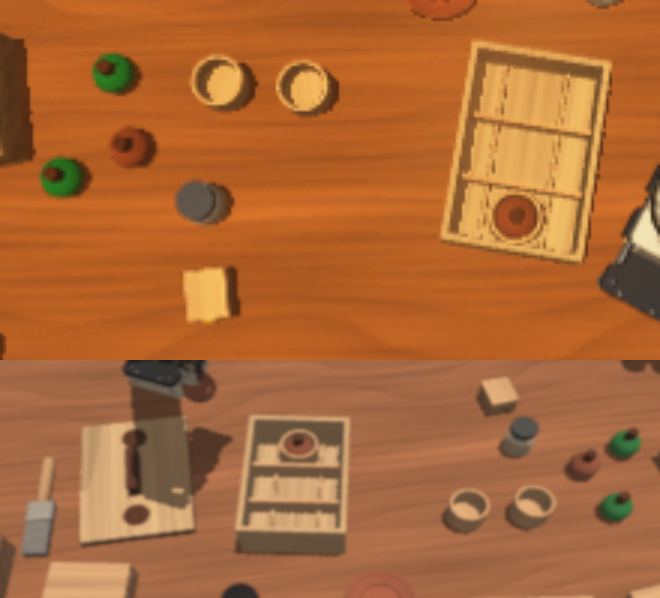

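The filled cup stands in the near well, at crop (516,215), and the second ornament is held. I'll seat it in cup1 and carry that to well1.

```bash
cat >> h.py <<'E'
def seat_release(c,a):
    z=seat(c,.0485,a); assert z<.0485+.0115
    line(c,.0586,.02); effector.open_jaws(); line(c,.16,.12)
E
python3 - <<'E'
from h import *
c=np.array([.6123,.1913]); a=np.radians(20)
seat_release(c,a); over(HOV,.25,np.pi/2); ims=look(5,[(.6218,.296),(.6123,.1913)])
e=cups([(.6123,.1913)],ims)[0]
assert np.hypot(*(e[0][0]-[.6115,.1916]))<.004   # top view: still there
assert ((ims["top"][150:270,120:240,0]>0).any())
w,z=carry(c,a,1); assert .0295<z<.033; release(w,z); st()
E
```

```text
above rim t66.0 [0.6126 0.1913 0.1051] F [-0.4 -0.5 -0.5] gap 0.0169 grip 20.0
  z-rel 0.0500 [ 1.1  1.  -0.8]
  z-rel 0.0460 [-0.3  1.2 -1.6]
  z-rel 0.0380 [ 1.6 -0.1 -0.7]
  z-rel 0.0280 [-0.3  0.3 -1.8]
  z-rel 0.0260 [ 0.7  0.  -1.8]
  z-rel 0.0105 [ 1.5  0.4 -1.2]
  z-rel 0.0091 [-0.2  0.   7. ]
seated? rel 0.0091 t73.0 [0.6125 0.1916 0.0584] F [-0.7 -0.5  6.6] gap 0.0174 grip 20.0
[(array([0.621 , 0.2969]), np.float64(0.0004)), (array([0.6226, 0.2949]), np.float64(0.0009))] [0.6218 0.2959]
[(array([0.6116, 0.1917]), np.float64(0.0004)), (array([0.6136, 0.1913]), np.float64(0.0009))] [0.6126 0.1915]
at cup t81.1 [0.6125 0.1914 0.0235] F [0.4 0.1 0.1] gap 0.0920 grip 0.0
grip t81.7 [0.6121 0.1912 0.0232] F [-1.1 -0.7  0.7] gap 0.0626 grip 24.9
lift t82.1 [0.6126 0.1914 0.0355] F [ 0.1 -0.5 -2.3] gap 0.0625 grip 24.9
low t87.1 [ 0.5222 -0.0755  0.036 ] F [ 0.6  0.9 -2.7] gap 0.0623 grip 24.9
settle f0=-1.9 z=0.0310 t90.4 [ 0.5222 -0.0757  0.0312] F [-0.5  1.   0.5] gap 0.0626 grip 24.9
open t91.1 [ 0.5221 -0.0757  0.031 ] F [-0.5  0.5 -0.7] gap 0.0918 grip 0.0
 t93.5 [ 0.42   -0.1995  0.2497] F [0.7 0.1 0.5] gap 0.0917 grip 0.0
```

```bash
python3 - <<'E'
from h import *
pick(np.array([.5448,.4101]),np.radians(55))
c=cups([(.6218,.296)])[0]; print(c); c=np.mean([x[0] for x in c],0); assert np.hypot(*(c-[.6218,.296]))<.003
a=np.radians(20)
seat_release(c,a); over(HOV,.25,np.pi/2); ims=look(6,[c])
t=ims["top"][160:280,110:330]; s=ims["scene"][110:260,60:430]
cv2.imwrite("pics/crop6.png",np.vstack([cv2.resize(t,(660,360)),cv2.resize(s,(660,238))])[:,:,::-1])
E
```

```text
grip t98.2 [0.5448 0.4101 0.0485] F [ 0.2 -0.2 -0.2] gap 0.0176 grip 20.0
lift t98.6 [0.5451 0.4104 0.0607] F [ 0.4  0.4 -1.3] gap 0.0171 grip 20.0
[(array([0.62102883, 0.29684053]), np.float64(0.03164630017491394), np.float64(0.0003926229054149806)), (array([0.62253469, 0.29486085]), np.float64(0.031000000000000003), np.float64(0.000770932746753133))]
above rim t105.6 [0.6221 0.296  0.1051] F [ 0.5 -0.2 -0.4] gap 0.0175 grip 20.0
  z-rel 0.0440 [-1.3 -0.2 -1.3]
  z-rel 0.0400 [-0.9  1.1 -1.4]
  z-rel 0.0340 [-1.   0.9 -0.8]
  z-rel 0.0200 [-0.3  0.8 -1.4]
  z-rel 0.0140 [ 0.1 -0.1 -1.8]
  z-rel 0.0133 [-0.6  2.1 -0.5]
  z-rel 0.0119 [ 0.4  1.3 -1.4]
  z-rel 0.0112 [-0.8  1.6 -1.3]
  z-rel 0.0105 [-0.5  1.7 -0.7]
  z-rel 0.0098 [-1.7  0.8  1.7]
  z-rel 0.0091 [-2.3  0.2  4.7]
seated? rel 0.0091 t112.6 [0.6219 0.2961 0.0584] F [-1.7  0.   4.3] gap 0.0176 grip 20.0
[(array([0.6227, 0.2954]), np.float64(0.0004)), (array([0.624 , 0.2932]), np.float64(0.0008))] [0.6233 0.2943]
```

View pics/crop6.png

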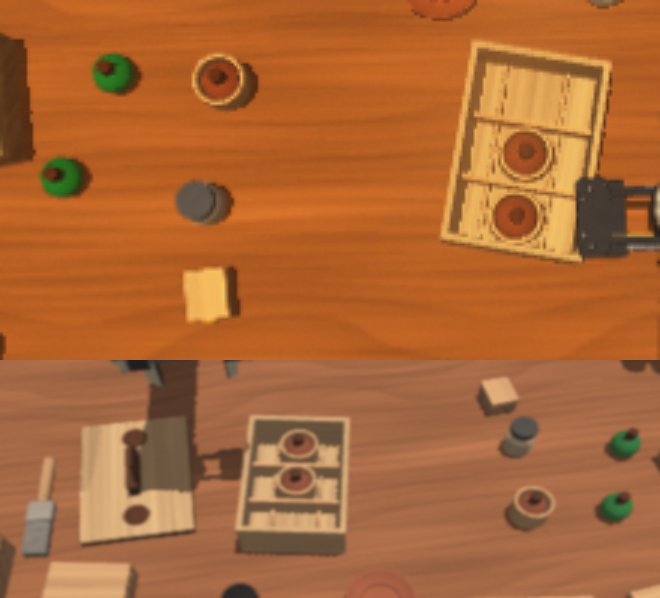

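Two cups are packed, and the third ornament is seated in cup0, now at (.623,.295). I'll carry it to well2, then replace the lid.

```bash
python3 - <<'E'
from h import *
c=np.array([.6232,.2947]); a=np.radians(20)
w,z=carry(c,a,2); assert .0295<z<.033; release(w,z); st()
over((.30,-.35),.35,np.pi/2)
ims={n:viewer.get_image(n) for n in CAL}; print("lid",lid(ims,(.45,-.34),.02))
t=ims["top"][130:290,110:430]; s=ims["scene"][110:290,60:430]
cv2.imwrite("pics/crop7.png",np.vstack([cv2.resize(t,(600,300)),cv2.resize(s,(600,292))])[:,:,::-1])
E
```

```text
at cup t121.4 [0.6234 0.2949 0.0235] F [-0.6  0.   0.2] gap 0.0917 grip 0.0
grip t122.0 [0.623  0.2946 0.0232] F [-1.1 -0.5  1.4] gap 0.0627 grip 24.9
lift t122.4 [0.6236 0.2948 0.0355] F [ 0.4 -0.2 -4.1] gap 0.0624 grip 24.9
low t127.7 [ 0.5969 -0.0898  0.0359] F [ 0.1 -0.4 -3.6] gap 0.0623 grip 24.9
settle f0=-2.2 z=0.0305 t131.3 [ 0.5969 -0.0898  0.0312] F [-3.5 -0.9  6.2] gap 0.0627 grip 24.9
open t131.9 [ 0.5968 -0.0898  0.0305] F [ 0.3 -0.8 -0.2] gap 0.0919 grip 0.0
 t134.4 [ 0.4208 -0.1996  0.25  ] F [-0.1  0.4  0.7] gap 0.0920 grip 0.0
lid [(array([ 0.44999304, -0.34026505]), (184.4467010498047, 256.6976623535156), 89.71942901611328), (array([ 0.44911533, -0.33896024]), (183.89840698242188, 261.64013671875), 89.91229248046875)]
```

View pics/crop7.png

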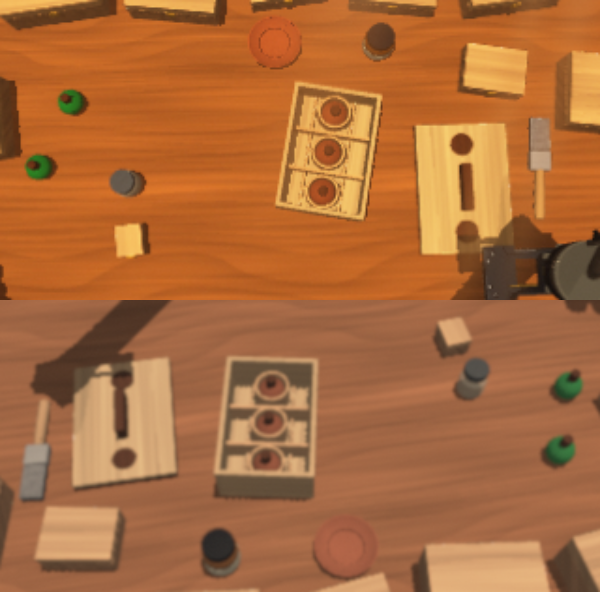

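All three filled cups stand in the wells and the lid is unmoved. I'll regrip the lid at its old spot and put it back where it was.

```bash
python3 - <<'E'
from h import *
L=np.array([.5228,-.0756]); a=np.radians(79.3); Q=np.array([.45,-.34])
over(Q,.15,np.pi/2); manip.sleep(.2); line(Q,.04); line(Q,.0262,.04); effector.close(40); st("grip")
line(Q,.04,.05); line(Q,.24,.15); over(L,.24,a); manip.sleep(.4); line(L,.13,.1); manip.sleep(.4); st("above"); f0=manip.current_force()
z=.118; line(L,z,.04)
while z>.1025:
    z-=.001; line(L,z,.02); d=manip.current_force()-f0
    if np.linalg.norm(d)>3: print("  %.4f"%z,d.round(1))
    if d[2]>6: break
st("down %.4f"%z)
E
```

```text
grip t139.1 [ 0.45   -0.34    0.0262] F [ 1.  -0.9 -0.5] gap 0.0195 grip 40.0
above t144.1 [ 0.5229 -0.0757  0.1302] F [ 0.4 -1.2 -4.3] gap 0.0197 grip 40.0
  0.1030 [-4.1  0.7 12.9]
down 0.1030 t148.3 [ 0.523  -0.0756  0.1042] F [-3.7 -0.5  8.6] gap 0.0197 grip 40.0
```

Home at the expected height (0.104). I'll let go, back off and check.

```bash
python3 - <<'E'
from h import *
L=np.array([.5228,-.0756])
line(L,.104,.02); effector.open_jaws(); line(L,.22,.15); over((.30,-.35),.35,np.pi/2); st()
ims={n:viewer.get_image(n) for n in CAL}; print("lid",lid(ims,L,.098))
t=ims["top"][130:290,110:430]; s=ims["scene"][110:290,60:430]
cv2.imwrite("pics/crop8.png",np.vstack([cv2.resize(t,(600,300)),cv2.resize(s,(600,292))])[:,:,::-1])
E
```

```text
t152.1 [ 0.3006 -0.3492  0.3495] F [0.  0.6 0.6] gap 0.0916 grip 0.0
lid [(array([ 0.52309448, -0.07614722]), (182.67037963867188, 255.84103393554688), 79.369384765625), (array([ 0.52312048, -0.0750503 ]), (182.28118896484375, 257.7615051269531), 79.25896453857422)]
```

View pics/crop8.png

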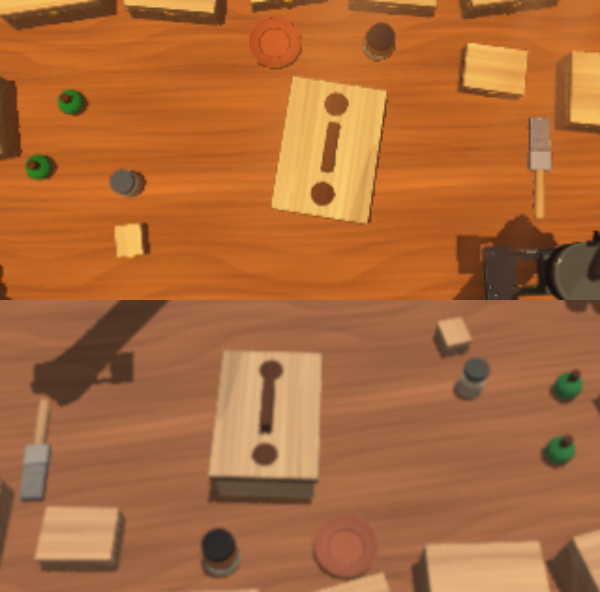

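The lid is back on level, in the same place and at the same apparent size as at the start.

```bash
python3 -c "
from bench import manip
print(manip.hand_in())"
```

```text
the job is handed in; nothing more can be done
None
```

All three terracotta ornaments are in cups in the crate's three wells, the lid is back on and fully home, and I handed the job in at about 152 s; no verdict came back.

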